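# Lock the filling stand and hold the oil flask down in its sprung ring

### The arm

A 6-joint arm with a two-finger parallel gripper is mounted at the origin on the work surface. World frame = base frame: x ahead of the robot, y to its left, z up, the work surface at z = 0. Lengths are in m, angles in rad, forces in N, time in s.
With the tool pointing down it reaches from about 0.35 to 0.775 m from the base axis. Payload 5.5 kg.
Tool frame: the origin (TCP) lies on the centre line of the jaws, within the pads' length; the fingertips stand 8 mm ahead of it and the grasp point (between the pads) lies 11 mm behind it; z points along the fingers, y is the direction in which the jaws open and shut (so a half turn about z gives the same grasp; the last joint's range is limited). The gripper opens to 85 mm and grips with 20 to 120 N. Pads are 22 mm wide; open, the fingers measure 114 mm over their backs; the gripper's body (76 mm by 85 mm) begins 54 mm behind the grasp point. The pads swing forward as they close: fully open they stand 13 mm farther back than shut.
Start: joints at [-1.336, 0.313, 0.046, 1.304, 0, 1.431], TCP at [0.21, -0.535, 0.239] pointing down, gripper open.
Joint ranges: [-2.76, 2.76], [-0.86, 1.69], [-1.03, 1.26], [-2.2, 2.34], [-1.47, 1.5], [-3.14, 3.14]. Speed limits (rad/s): [2.57, 2.57, 3.14, 3.14, 3.14, 3.14].

### API

Orientations are given as a unit quaternion [w, x, y, z].
In Python, from workcell import env gives the robot as it stands. The module is installed in compiled form; this text tells all that it offers.
- The arm moves only by the tool play_rows, never from a script. Its argument "steps" is a list of rows, each an object with "claw": the closure in counts, from 0 (fully open) to 255 (shut); "dp": the shift along the tool's x, y, z in m, a list of three; "angular": the turn, a rotation vector about the tool's x, y, z in degrees, a list of three. In form: [{"claw": claw, "dp": [dx, dy, dz], "angular": [wx, wy, wz]}, ...]. A call has exactly 8 rows; each row shifts and turns the commanded pose from where the row before left it, along the tool's axes as they then stand; what a row does not reach is not made up. A row lasts 1/12 s, in which the tool goes at most 41.7 mm and 7.16 degrees, less where a joint would pass 70% of its speed; a pose out of reach is approached as far as the arm can. A call is refused whole if a number of a shift passes 0.0417 or a number of a turn 7.16, either way. A call with a gripper value outside its range is refused whole. The fingers move at their own pace and stop on an object; "force" is the grip in N (left out, the last holds). Time passes only in rows, so rows that do not move let the fingers close, or fill a call up. It gives the time, the measured TCP pose, the force and the opening at its end, in the units of the state.
- env.get_state(): the state, without advancing time (a new reading comes with each control period).
- env.read_camera(name): name is "scene" or "side" or "wrist"; returns (picture, depth): 420x560x3 uint8, red, green, blue; 420x560 float32, m along the optical axis (not along the pixel's ray), 0 where there is no reading.
- env.calibration(name): a dict with "fx", "fy", "cx", "cy" (pixels), "world_from_camera" (4x4, takes a point from camera to world coordinates); the wrist camera has in their place "hand_eye" (4x4, takes a point from camera to tool coordinates, whose origin is the TCP and whose axes are the flange's). Camera axes: x right, y down, z forward; pixel columns grow to the right and rows downward; lengths in m; the calibration is good to about 2 mm. A picture is of the moment at which its call begins: read the wrist's pose just before it. calibration takes no time and is no camera call.
- env.hand_in(): hands the job in, once; it reports no verdict.
The state is a dict: "clock": time; "joint_pos": joint angles; "qvel": joint speeds; "tau": joint torques, N m; "tcp_pos": TCP position; "orientation": TCP orientation; "wrist_force": force on the tool from outside, world axes, zero at the start; "ft_torque": the same for the moment, N m; "finger_gap": finger opening in m.
Only numpy, scipy, OpenCV 4.12 (cv2) and the standard library are available. Lean on these libraries where they do the work, as an engineer would, in place of code of your own. Each camera call takes 0.05 s, during which the arm holds its last target. There are 200 camera calls.

### The job

Push the filling stand's carriage fully home against its yellow end stop, then swing the red latch lever right across behind the carriage's yellow push plate to lock it. Then set the red oil flask upright in the sprung steel ring on the carriage, press it all the way down against the springs so that it opens the foot valve, and finish while still holding it pressed down. Leave the jar, the cup and the brush where they are.

Things in the scene. Friction and masses are not known exactly. Their poses are not given: they have to be found in the camera images.
- stand: The filling stand, fixed to the bench: grey base plate 240 (x) x 150 (y) x 16 mm, turned up to 0.25 rad. Origin: centre of its underside, on the bench. Its x axis is the way the carriage is pushed home (roughly away from the robot), z up. A yellow end stop (14 x 100 mm, top 44 mm above the bench) stands across its far end, its near face at x = +95 mm.
- carriage (a joint): Slide of the aluminium carriage along the stand's +x, in m: 0 = fully back, 0.070 = fully home at its end of travel against the end stop. It starts between 0 and 0.04, needs about 2 N to push and stays where it is left. The carriage (100 mm long, 84 mm wide, top 35 mm above the bench) carries the push plate at its rear and the sprung ring.
- push_plate (a point): Middle of the top edge of the rear face (towards -x of the stand) of the carriage's upright yellow push plate: 50 mm wide (stand's y), 8 mm thick, reaching from 25 to 85 mm above the bench. It rides with the carriage. With the carriage home, this point is at stand x = -13 mm, y = 0. The ring's centre is 58 mm ahead of it.
- latch (a joint): Hinge of the red latch lever about the vertical, in rad: 0 = lever points along the stand's -x (open), 1.57 = lever lies across the track along the stand's -y, behind the push plate (locked, its stop). Range -0.35 to 1.57, positive is anticlockwise from above; starts between -0.3 and 0. It stays where it is left and needs about 0.5 N at its handle. If the carriage is not home first, the lever runs against the push plate.
- latch_hinge (a point): The lever's hinge axis, at the top face of the lever bar, 60 mm above the bench: stand x = -23 mm, y = +62 mm. The bar is 12 mm wide and 10 mm thick (50 to 60 mm above the bench).
- latch_handle (a point): Top centre of the upright black round handle post at the lever's free end, 130 mm from the hinge axis: 16 mm in diameter, 40 mm tall above the bar, top 100 mm above the bench. It can be pinched from above and turns freely between the fingers as the lever swings.
- ring (a joint): How far the sprung ring is pressed straight down, in m: 0 = up, 0.020 = fully down at its stop. The springs push back with about 6 N at the start and 15 N fully down (450 N/m), the ring and flask weigh about 4 N of that. It springs up when let go.
- ring_center (a point): Centre of the ring's top face, 95 mm above the bench with the ring up. The steel ring has outer diameter 86, inner diameter 58, and is 10 mm high, open underneath. Seated upright in it, the flask's origin is about 8 mm below this point. The brass valve stub (14 mm across, top 63 mm above the bench) stands under its middle.
- flask: The red enamelled oil flask, loose, about 0.3 kg, standing upright: round ball body 76 mm in diameter (centre 32 mm above the origin) on a flat foot 40 mm in diameter, straight round neck 28 mm in diameter from 68 to 111 mm height, black stopper 20 mm in diameter up to 123 mm. Origin: centre of its foot; z along the neck. It is to be gripped by the neck.
- spice_jar: Bystander: closed jar with green lid, 54 mm in diameter, 75 mm high. Origin: centre of its underside. To be left alone.
- sauce_cup: Bystander: open white cup, 72 mm in diameter, 50 mm high. Origin: centre of its underside. To be left alone.
- basting_brush: Bystander: brush lying on the right of the bench, handle towards the robot. To be left alone.
There are look-alikes about, which are no part of the job. Of the things that look like the flask, the middle-sized one is meant.

How it is judged:
By the outcome, as a careful person would: the job done as asked, in the order asked, and still so for the second after the job is handed in, while the arm keeps its last pose, push and grip.
It also fails if it takes over 64 s, if anything falls off the work surface, if the arm or the gripper's body presses on something with over 40 N, if the wrist force passes 120 N, or if a joint passes its speed limit or range.

## Working session

There is one attempt and no reset: what is moved stays moved. The work goes in short steps, Python scripts to look and compute and a tool call to move; the robot and the scene stay as the last step left them, time stands still between calls to the robot, and variables do not carry over. Pictures are saved under pics/ and viewed, about 8 in all and at most 12, crops included, and the job is handed in when it is done.

Besides the shell and the picture viewer there is one more tool, called after "Request:" as name(argument=value, ...) on one line, values as JSON. play_rows: Moves the arm, as the interface text tells. Its arguments: {"type":"object","properties":{"steps":{"type":"array","items":{"type":"object","properties":{"claw":{"type":"number"},"dp":{"type":"array","items":{"type":"number"}},"angular":{"type":"array","items":{"type":"number"}}}}},"force":{"type":"number"}},"required":["steps"]}

```bash
mkdir -p pics; cat > h.py <<'E'
import numpy as np, cv2
from workcell import env
from scipy.spatial.transform import Rotation as R
def cam(name):
    s=env.get_state(); im,d=env.read_camera(name); c=env.calibration(name)
    if 'world_from_camera' in c: T=np.array(c['world_from_camera'])
    else:
        q=s['orientation']; W=np.eye(4); W[:3,:3]=R.from_quat([q[1],q[2],q[3],q[0]]).as_matrix(); W[:3,3]=s['tcp_pos']
        T=W@np.array(c['hand_eye'])
    v,u=np.mgrid[:im.shape[0],:im.shape[1]]
    P=np.stack([(u-c['cx'])/c['fx']*d,(v-c['cy'])/c['fy']*d,d],-1)@T[:3,:3].T+T[:3,3]
    P[d==0]=np.nan
    return im,d,P
def save(n,im,s=1):
    cv2.imwrite('pics/'+n,cv2.cvtColor(cv2.resize(im,None,fx=s,fy=s,interpolation=cv2.INTER_CUBIC),cv2.COLOR_RGB2BGR))
E
python3 - <<'E'
from h import *
s=env.get_state(); print({k:np.round(v,3) for k,v in s.items()})
for n in('scene','side'):
    im,d,P=cam(n); np.savez(n,im=im,P=P); save(n+'0.png',im,1.4)
    print(n, np.round(env.calibration(n)['world_from_camera'],2).tolist())
E
```

```text
{'clock': np.float64(0.0), 'joint_pos': array([-1.336,  0.314,  0.045,  1.304,  0.   ,  1.431]), 'qvel': array([ 0.   , -0.   , -0.   , -0.001, -0.001,  0.001]), 'tau': array([ 1.0000e-03, -4.8063e+01,  2.9853e+01,  1.9000e-02, -0.0000e+00,
        0.0000e+00]), 'tcp_pos': array([ 0.21 , -0.535,  0.238]), 'orientation': array([-0.001,  0.982,  0.186, -0.   ]), 'wrist_force': array([-0.658,  0.128, -0.343]), 'ft_torque': array([-0.008,  0.029, -0.041]), 'finger_gap': np.float64(0.086)}
scene [[0.41, 0.65, -0.64, 1.33], [0.91, -0.3, 0.28, -0.37], [-0.01, -0.7, -0.72, 0.91], [0.0, 0.0, 0.0, 1.0]]
side [[1.0, -0.02, 0.05, 0.51], [-0.05, -0.54, 0.84, -1.07], [0.01, -0.84, -0.55, 0.74], [0.0, 0.0, 0.0, 1.0]]
```

View pics/scene0.png

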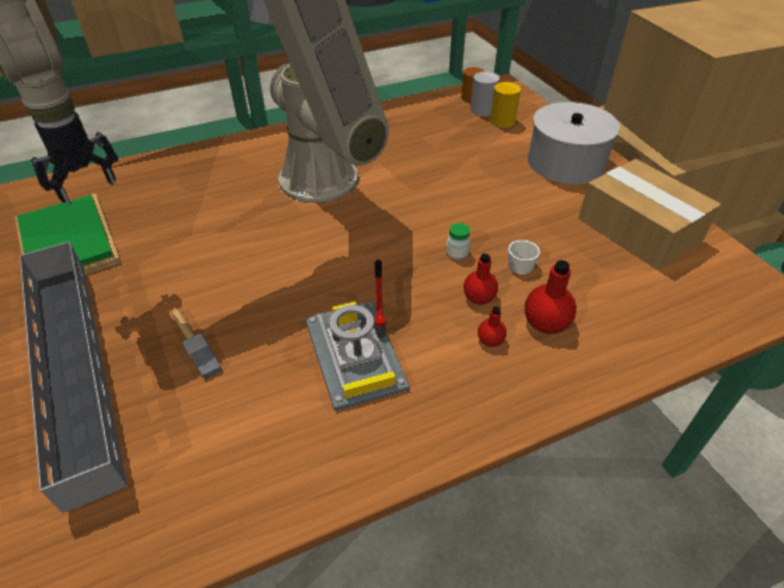

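View pics/side0.png

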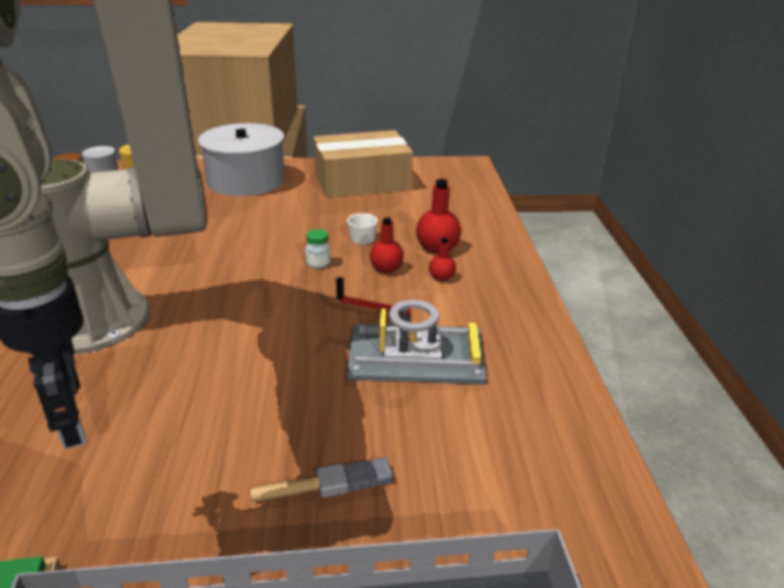

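The scene view shows the stand at (357,355), the lever pointing to the robot with its black post at (378,268), and three flasks. The middle-sized one is at (481,285), the small one at (492,330) and the large one at (550,300). Next I measure from depth.

```bash
cat > m.py <<'E'
from h import *
def box(P,im,b,f,sc=1.4):
    x0,x1,y0,y1=[int(k/sc) for k in b]
    p=P[y0:y1,x0:x1].reshape(-1,3); c=im[y0:y1,x0:x1].reshape(-1,3).astype(int)
    return p[f(c,p)&np.isfinite(p[:,0])]
red=lambda c,p:(c[:,0]>90)&(c[:,1]<50)&(c[:,2]<50)
yel=lambda c,p:(c[:,0]>130)&(c[:,1]>110)&(c[:,2]<90)
blk=lambda c,p:(c.max(1)<45)
E
python3 - <<'E'
from m import *
A=np.load('scene.npz');im,P=A['im'],A['P']
B=np.load('side.npz');im2,P2=B['im'],B['P']
def rep(n,p):
    print(n,len(p),'med',np.round(np.median(p,0),4),'min',np.round(np.percentile(p,3,axis=0),4),'max',np.round(np.percentile(p,97,axis=0),4))
for nm,I,Q,st,pp,lev,hd,fl,nk in (('sc',im,P,(335,400,365,400),(325,365,298,330),(370,390,270,320),(370,386,258,278),(455,500,250,306),(470,495,250,276)),
   ('sd',im2,P2,(460,490,315,370),(372,392,300,355),(340,410,290,325),(332,346,274,300),(365,405,215,275),(378,396,215,244))):
    s=box(Q,I,st,yel); t=s[s[:,2]>.040]; rep(nm+' stop top',t)
    if len(t)>5:
        r=cv2.minAreaRect(t[:,:2].astype(np.float32)*1000); print(r)
    p=box(Q,I,pp,yel); rep(nm+' plate',p); t=p[p[:,2]>.08]
    if len(t)>3: rep(nm+' plate top',t)
    l=box(Q,I,lev,red); rep(nm+' lever',l); 
    if len(l)>5: print(cv2.minAreaRect(l[:,:2].astype(np.float32)*1000))
    rep(nm+' handle',box(Q,I,hd,lambda c,p:(c.max(1)<50)&(p[:,2]>.055)))
    f=box(Q,I,fl,red); rep(nm+' flask',f)
    n=f[(f[:,2]>.07)]; rep(nm+' neck',n)
    b=f[(f[:,2]<.065)]
    M=np.c_[2*b,np.ones(len(b))]; x=np.linalg.lstsq(M,(b**2).sum(1),rcond=None)[0]; print('sphere',x[:3],np.sqrt(x[3]+x[:3]@x[:3]))
    g=box(Q,I,(325,380,300,345) if nm=='sc' else (385,442,298,332),lambda c,p:(p[:,2]>.092)&(p[:,2]<.1)&(c.min(1)>60)); rep(nm+' ring',g); print(cv2.minEnclosingCircle(g[:,:2].astype(np.float32)*1000))
E
```

```text
sc stop top 184 med [ 0.7325 -0.1535  0.0436] min [ 0.7228 -0.1989  0.0405] max [ 0.741  -0.1064  0.0469]
((732.27880859375, -151.82229614257812), (99.3558578491211, 16.064247131347656), 85.39511108398438)
sc plate 57 med [ 0.5689 -0.1359  0.0825] min [ 0.4832 -0.1598 -0.0019] max [ 0.5739 -0.0916  0.0871]
sc plate top 33 med [ 0.5689 -0.1428  0.0841] min [ 0.5639 -0.1605  0.0816] max [ 0.5742 -0.1129  0.0874]
sc lever 135 med [ 0.5549 -0.0549  0.0591] min [ 0.4581 -0.0787 -0.0015] max [ 0.609  -0.0226  0.0625]
((527.1587524414062, -42.27941131591797), (17.85593605041504, 182.28045654296875), 67.06794738769531)
sc handle 55 med [ 0.4969 -0.0319  0.085 ] min [ 0.4904 -0.0368  0.0626] max [ 0.5014 -0.0244  0.1005]
sc flask 471 med [0.6063 0.1588 0.0572] min [0.5773 0.135  0.0316] max [0.6283 0.1915 0.1094]
sc neck 105 med [0.6026 0.1625 0.0938] min [0.588  0.1562 0.0712] max [0.6074 0.1796 0.1115]
sphere [0.59409588 0.16956046 0.03422926] 0.035425625170794915
sc ring 340 med [ 0.6257 -0.1428  0.0947] min [ 0.5844 -0.1809  0.0923] max [ 0.6624 -0.1032  0.0972]
((623.0045166015625, -140.
[... 463 characters left out ...]
med [ 0.537  -0.0517  0.0564] min [ 0.498  -0.0701  0.0006] max [0.5822 0.0192 0.0613]
((559.024169921875, -30.925575256347656), (80.72168731689453, 179.21173095703125), 58.8033332824707)
sd handle 54 med [ 0.492  -0.0361  0.0805] min [ 0.4885 -0.04    0.0606] max [ 0.4971 -0.0325  0.0991]
sd flask 480 med [0.5915 0.1495 0.0527] min [0.5622 0.1325 0.0216] max [0.6224 0.1689 0.1062]
sd neck 100 med [0.5922 0.159  0.0898] min [0.5808 0.1534 0.0707] max [0.6018 0.1678 0.1097]
sphere [0.59439309 0.202724   0.01523014] 0.0688861617124861
sd ring 276 med [ 0.6227 -0.1486  0.0937] min [ 0.5836 -0.1834  0.0922] max [ 0.6603 -0.1055  0.0959]
((619.84423828125, -143.93704223632812), 45.97362518310547)
```

Request:
play_rows(steps=[{"claw": 255,"dp": [0,0,0],"angular": [0,0,-7.1]},{"claw": 255,"dp": [0,0,0],"angular": [0,0,-7.1]},{"claw": 255,"dp": [0,0,0],"angular": [0,0,-7.1]},{"claw": 255,"dp": [0,0,0],"angular": [0,0,-7.1]},{"claw": 255,"dp": [0,0,0],"angular": [0,0,-7.1]},{"claw": 255,"dp": [0,0,0],"angular": [0,0,-7.1]},{"claw": 255,"dp": [0,0,0],"angular": [0,0,-7.1]},{"claw": 255,"dp": [0,0,0],"angular": [0,0,-7.1]}], force=40)

```text
clock: 0.77
tcp_pos: [0.2104, -0.5348, 0.2388]
orientation: [-0.0, 0.774, 0.634, 0.0]
wrist_force: [-0.3, -0.3, -0.4]
finger_gap: -0.0
```

Request:
play_rows(steps=[{"claw": 255,"dp": [0,0,0],"angular": [0,0,-6.9]},{"claw": 255,"dp": [0.03,0.018,0],"angular": [0,0,0]},{"claw": 255,"dp": [0.03,0.018,0],"angular": [0,0,0]},{"claw": 255,"dp": [0.03,0.018,0],"angular": [0,0,0]},{"claw": 255,"dp": [0.03,0.018,0],"angular": [0,0,0]},{"claw": 255,"dp": [0.03,0.018,0],"angular": [0,0,0]},{"claw": 255,"dp": [0.03,0.018,0],"angular": [0,0,0]},{"claw": 255,"dp": [0.03,0.018,0],"angular": [0,0,0]}])

```text
clock: 1.43
tcp_pos: [0.3542, -0.3348, 0.239]
orientation: [-0.0, 0.736, 0.677, 0.0]
wrist_force: [0.5, -0.4, -0.2]
finger_gap: -0.0001
```

Request:
play_rows(steps=[{"claw": 255,"dp": [0.03,0.018,0],"angular": [0,0,0]},{"claw": 255,"dp": [0.03,0.018,0],"angular": [0,0,0]},{"claw": 255,"dp": [0.03,0.018,0],"angular": [0,0,0]},{"claw": 255,"dp": [0.03,0.018,0],"angular": [0,0,0]},{"claw": 255,"dp": [0.03,0.018,0],"angular": [0,0,0]},{"claw": 255,"dp": [0.03,0.018,0],"angular": [0,0,0]},{"claw": 255,"dp": [0.03,0.018,0],"angular": [0,0,0]},{"claw": 255,"dp": [0,0,0],"angular": [0,0,0]}])

```text
clock: 2.1
tcp_pos: [0.4993, -0.1333, 0.2388]
orientation: [-0.0, 0.734, 0.679, 0.001]
wrist_force: [-0.1, 1.0, 0.7]
finger_gap: -0.0002
```

Request:
play_rows(steps=[{"claw": 255,"dp": [0,0,0.036],"angular": [0,0,0]},{"claw": 255,"dp": [0,0,0.036],"angular": [0,0,0]},{"claw": 255,"dp": [0,0,0.036],"angular": [0,0,0]},{"claw": 255,"dp": [0,0,0.036],"angular": [0,0,0]},{"claw": 255,"dp": [0,0,0.036],"angular": [0,0,0]},{"claw": 255,"dp": [0,0.015,0],"angular": [0,0,0]},{"claw": 255,"dp": [0,0.015,0],"angular": [0,0,0]},{"claw": 255,"dp": [0,0.008,0],"angular": [0,0,0]}])

```text
clock: 2.77
tcp_pos: [0.535, -0.1413, 0.058]
orientation: [-0.001, 0.736, 0.677, -0.0]
wrist_force: [-0.1, -1.0, -0.3]
finger_gap: -0.0001
```

Request:
play_rows(steps=[{"claw": 255,"dp": [0,0.007,0],"angular": [0,0,0]},{"claw": 255,"dp": [0,0.007,0],"angular": [0,0,0]},{"claw": 255,"dp": [0,0.007,0],"angular": [0,0,0]},{"claw": 255,"dp": [0,0.007,0],"angular": [0,0,0]},{"claw": 255,"dp": [0,0.007,0],"angular": [0,0,0]},{"claw": 255,"dp": [0,0.007,0],"angular": [0,0,0]},{"claw": 255,"dp": [0,0.004,0],"angular": [0,0,0]},{"claw": 255,"dp": [0,0.004,0],"angular": [0,0,0]}])

```text
clock: 3.43
tcp_pos: [0.5851, -0.1453, 0.0594]
orientation: [0.0, 0.736, 0.677, -0.0]
wrist_force: [-3.3, -1.4, 0.7]
finger_gap: 0.0001
```

Request:
play_rows(steps=[{"claw": 255,"dp": [0,0.003,0],"angular": [0,0,0]},{"claw": 255,"dp": [0,0.003,0],"angular": [0,0,0]},{"claw": 255,"dp": [0,0.002,0],"angular": [0,0,0]},{"claw": 255,"dp": [0,0.002,0],"angular": [0,0,0]},{"claw": 255,"dp": [0,0.002,0],"angular": [0,0,0]},{"claw": 255,"dp": [0,0.002,0],"angular": [0,0,0]},{"claw": 255,"dp": [0,0,0],"angular": [0,0,0]},{"claw": 255,"dp": [0,0,0],"angular": [0,0,0]}])

```text
clock: 4.1
tcp_pos: [0.5991, -0.1462, 0.0594]
orientation: [0.0, 0.736, 0.677, 0.001]
wrist_force: [-0.0, -0.1, -0.4]
finger_gap: 0.0003
```

Request:
play_rows(steps=[{"claw": 255,"dp": [0,0.002,0],"angular": [0,0,0]},{"claw": 255,"dp": [0,0.002,0],"angular": [0,0,0]},{"claw": 255,"dp": [0,0.002,0],"angular": [0,0,0]},{"claw": 255,"dp": [0,0.002,0],"angular": [0,0,0]},{"claw": 255,"dp": [0,0.001,0],"angular": [0,0,0]},{"claw": 255,"dp": [0,0.001,0],"angular": [0,0,0]},{"claw": 255,"dp": [0,0,0],"angular": [0,0,0]},{"claw": 255,"dp": [0,0,0],"angular": [0,0,0]}])

```text
clock: 4.77
tcp_pos: [0.6014, -0.1463, 0.0593]
orientation: [-0.005, 0.737, 0.676, -0.005]
wrist_force: [-22.9, 0.9, 17.3]
finger_gap: -0.0002
```

Request:
play_rows(steps=[{"claw": 255,"dp": [0,-0.01,0],"angular": [0,0,0]},{"claw": 255,"dp": [0,-0.02,0],"angular": [0,0,0]},{"claw": 255,"dp": [0,-0.02,0],"angular": [0,0,0]},{"claw": 200,"dp": [0,0,-0.033],"angular": [0,0,0]},{"claw": 150,"dp": [0,0,-0.033],"angular": [0,0,0]},{"claw": 105,"dp": [0,0,-0.033],"angular": [0,0,0]},{"claw": 105,"dp": [0.026,-0.018,0],"angular": [0,0,0]},{"claw": 105,"dp": [0.026,-0.018,0],"angular": [0,0,0]}])

```text
clock: 5.43
tcp_pos: [0.5303, -0.0893, 0.1614]
orientation: [0.003, 0.737, 0.676, 0.002]
wrist_force: [-0.0, 0.2, -0.1]
finger_gap: 0.0501
```

Request:
play_rows(steps=[{"claw": 105,"dp": [0.026,-0.018,0],"angular": [0,0,0]},{"claw": 105,"dp": [0.026,-0.018,0],"angular": [0,0,0]},{"claw": 105,"dp": [0,0,0],"angular": [0,0,0]},{"claw": 105,"dp": [0,0,0],"angular": [0,0,0]},{"claw": 105,"dp": [0,0,0],"angular": [0,0,0]},{"claw": 105,"dp": [0,0,0],"angular": [0,0,0]},{"claw": 105,"dp": [0,0,0],"angular": [0,0,0]},{"claw": 105,"dp": [0,0,0],"angular": [0,0,0]}])

```text
clock: 6.1
tcp_pos: [0.4963, -0.0342, 0.1581]
orientation: [0.0, 0.737, 0.676, 0.0]
wrist_force: [-1.3, 1.5, -0.9]
finger_gap: 0.05
```

```bash
python3 - <<'E'
from m import *
s=env.get_state(); print(s['tcp_pos'])
im,d,P=cam('wrist'); np.savez('w1',im=im,P=P); save('w1.png',im,1.2)
im,d,P=cam('scene'); 
g=box(P,im,(325,390,310,375),lambda c,p:(p[:,2]>.092)&(p[:,2]<.1)&(c.min(1)>60)); print('ring',len(g),cv2.minEnclosingCircle(g[:,:2].astype(np.float32)*1000))
save('s1.png',im[150:310,180:420],3)
E
```

```text
[ 0.49632117 -0.03415016  0.15814217]
ring 352 ((674.9913330078125, -145.5941619873047), 43.542274475097656)
```

View pics/w1.png

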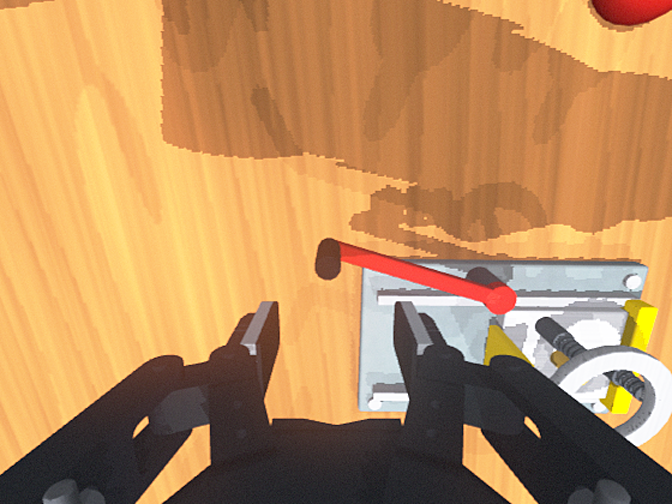

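View pics/s1.png

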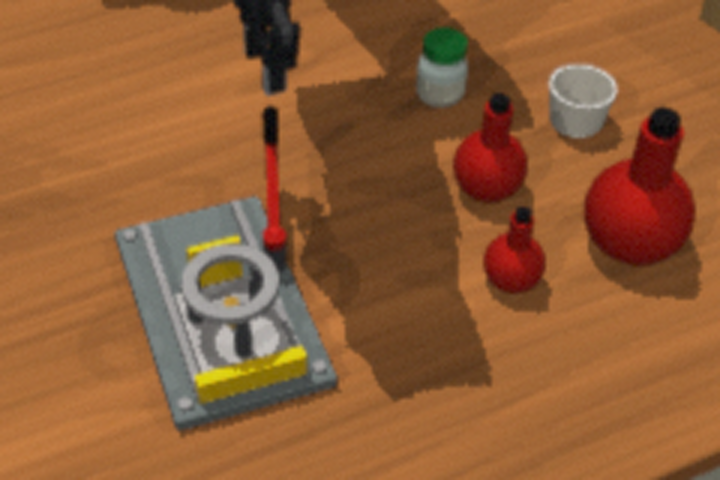

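The wrist view shows the handle post at about (328,258), between the jaw columns. In the scene crop the carriage touches the yellow stop, and the ring centre has moved 52 mm, which is home.

```bash
python3 - <<'E'
from m import *
A=np.load('w1.npz');im,P=A['im'],A['P']
h=box(P,im,(310,348,232,286),lambda c,p:(p[:,2]>.06)&(c[:,0]<90),1.2); print(len(h),np.round(np.median(h,0),4),h.min(0),h.max(0))
t=h[h[:,2]>.096]; print(len(t),t.mean(0), t.min(0),t.max(0))
l=box(P,im,(345,515,235,315),lambda c,p:(c[:,0]>150)&(c[:,1]<80)&(p[:,2]>.055),1.2);print(cv2.minAreaRect(l[:,:2].astype(np.float32)*1000),l.min(0),l.max(0))
E
```

```text
1 [ 0.4949 -0.0212  0.0618] [ 0.49494957 -0.02123907  0.06179929] [ 0.49494957 -0.02123907  0.06179929]<stdin>:4: RuntimeWarning: Mean of empty slice.
  ret = um.true_divide(
Traceback (most recent call last):
ValueError: zero-size array to reduction operation minimum which has no identity
```

```bash
python3 - <<'E'
from m import *
A=np.load('w1.npz');im,P=A['im'],A['P']
c=env.calibration('wrist'); s=env.get_state(); q=s['orientation']; W=np.eye(4); W[:3,:3]=R.from_quat([q[1],q[2],q[3],q[0]]).as_matrix(); W[:3,3]=s['tcp_pos']
T=W@np.array(c['hand_eye']); print(T.round(3))
def at(u,v,z):
    r=T[:3,:3]@[(u/1.2-c['cx'])/c['fx'],(v/1.2-c['cy'])/c['fy'],1]; return T[:3,3]+r*(z-T[2,3])/r[2]
print(at(328,270,.1),at(330,247,.06),at(500,299,.06))
g=im[190:240,260:290].astype(int).sum(2); print(g[::4,::3])
print(P[200:236:4,274,:].round(3))
E
```

```text
[[ 0.996 -0.082 -0.025  0.503]
 [-0.085 -0.955 -0.286  0.038]
 [-0.     0.287 -0.958  0.292]
 [ 0.     0.     0.     1.   ]]
[ 0.4924967 -0.0297233  0.1      ] [ 0.49322432 -0.02720274  0.06      ] [ 0.61159889 -0.07635291  0.06      ]
[[551 555 543 546 554 547 537 529 529 543]
 [535 562 542 556 556 544 535 536 521 550]
 [546 557 545 560 347 339 548 539 520 541]
 [536 557 468 212 209 216 213 204 237 397]
 [540 572 197 225 220 221 219 212 316 329]
 [538 516 206 212 215 211 227 199 303 322]
 [545 366 219 242 241 258 224 216 324 401]
 [547 187 245 231 233 237 236 227 501 474]
 [555 202 236 242 247 217 241 230 463 536]
 [553 299 232 226 241 239 226 218 521 526]
 [547 562 242 235 234 241 227 520 538 528]
 [558 549 565 566 570 572 558 536 541 524]
 [525 532 538 539 549 551 557 537 534 524]]
[[ 0.493 -0.021  0.064]
 [ 0.494 -0.021  0.076]
 [ 0.494 -0.021  0.087]
 [ 0.494 -0.021  0.098]
 [ 0.494 -0.023  0.1  ]
 [ 0.494 -0.027  0.099]
 [ 0.493 -0.029  0.1  ]
 [ 0.493 -0.032  0.099]
 [ 0.493 -0.035  0.1  ]]
```

Request:
play_rows(steps=[{"claw": 105,"dp": [0.0046,-0.0044,0.0],"angular": [0,0,0]},{"claw": 105,"dp": [0,0,0.03],"angular": [0,0,0]},{"claw": 105,"dp": [0,0,0.03],"angular": [0,0,0]},{"claw": 105,"dp": [0,0,0.022],"angular": [0,0,0]},{"claw": 105,"dp": [0,0,0],"angular": [0,0,0]},{"claw": 255,"dp": [0,0,0],"angular": [0,0,0]},{"claw": 255,"dp": [0,0,0],"angular": [0,0,0]},{"claw": 255,"dp": [0,0,0],"angular": [0,0,0]}], force=30)

```text
clock: 6.87
tcp_pos: [0.4917, -0.0282, 0.0777]
orientation: [-0.0, 0.736, 0.677, 0.0]
wrist_force: [-8.8, 2.6, 7.0]
finger_gap: 0.0151
```

```bash
python3 - <<'E'
from m import *
s=env.get_state(); p=s['tcp_pos'][:2]; print(s['tcp_pos'],s['wrist_force'],s['finger_gap'])
q=s['orientation']; M=R.from_quat([q[1],q[2],q[3],q[0]]).as_matrix()[:2,:2]
H=np.array([.612,-.078]); d=p-H; r=np.hypot(*d); a0=np.arctan2(d[1],d[0])%(2*np.pi); print(r,np.degrees(a0))
a=np.linspace(a0,np.radians(265.4),19); w=H+np.c_[np.cos(a),np.sin(a)]*np.linspace(r,.13,19)[:,None]
print((np.diff(w,axis=0)@M*1000).round(1).tolist()); print(w[-1])
E
```

```text
[ 0.49166376 -0.02816841  0.07771728] [-8.77220639  2.5537654   7.04581688] 0.015096130690254455
0.13024591851860667 157.5054102655848
[[-13.2, -3.4], [-13.5, -2.0], [-13.6, -0.6], [-13.6, 0.8], [-13.4, 2.2], [-13.1, 3.6], [-12.7, 5.0], [-12.1, 6.3], [-11.4, 7.5], [-10.5, 8.6], [-9.6, 9.7], [-8.5, 10.6], [-7.3, 11.4], [-6.1, 12.2], [-4.8, 12.7], [-3.5, 13.2], [-2.1, 13.4], [-0.6, 13.6]]
[ 0.60157414 -0.20758125]
```

Gripped (15 mm gap on the 16 mm post). Next, the swing along the arc.

Request:
play_rows(steps=[{"claw": 255,"dp": [-0.013,-0.0034,0],"angular": [0,0,0]},{"claw": 255,"dp": [-0.0135,-0.002,0],"angular": [0,0,0]},{"claw": 255,"dp": [-0.0136,-0.0006,0],"angular": [0,0,0]},{"claw": 255,"dp": [-0.0136,0.0008,0],"angular": [0,0,0]},{"claw": 255,"dp": [-0.0134,0.0022,0],"angular": [0,0,0]},{"claw": 255,"dp": [-0.0131,0.0036,0],"angular": [0,0,0]},{"claw": 255,"dp": [-0.0127,0.005,0],"angular": [0,0,0]},{"claw": 255,"dp": [-0.0121,0.0063,0],"angular": [0,0,0]}])

```text
clock: 7.53
tcp_pos: [0.4922, -0.1349, 0.0777]
orientation: [-0.001, 0.736, 0.677, -0.002]
wrist_force: [-12.0, -1.8, 8.7]
finger_gap: 0.0152
```

Request:
play_rows(steps=[{"claw": 255,"dp": [-0.0114,0.0075,0],"angular": [0,0,0]},{"claw": 255,"dp": [-0.0105,0.0086,0],"angular": [0,0,0]},{"claw": 255,"dp": [-0.0096,0.0097,0],"angular": [0,0,0]},{"claw": 255,"dp": [-0.0085,0.0106,0],"angular": [0,0,0]},{"claw": 255,"dp": [-0.0073,0.0114,0],"angular": [0,0,0]},{"claw": 255,"dp": [-0.0061,0.0122,0],"angular": [0,0,0]},{"claw": 255,"dp": [-0.0048,0.0127,0],"angular": [0,0,0]},{"claw": 255,"dp": [-0.0035,0.0132,0],"angular": [0,0,0]}])

```text
clock: 8.2
tcp_pos: [0.5741, -0.2094, 0.0781]
orientation: [0.003, 0.738, 0.675, -0.005]
wrist_force: [-6.8, -14.7, -0.8]
finger_gap: 0.0146
```

Request:
play_rows(steps=[{"claw": 255,"dp": [-0.0021,0.0134,0],"angular": [0,0,0]},{"claw": 255,"dp": [-0.0006,0.0136,0],"angular": [0,0,0]},{"claw": 255,"dp": [0,0.002,0],"angular": [0,0,0]},{"claw": 255,"dp": [0,0.001,0],"angular": [0,0,0]},{"claw": 255,"dp": [0,0.001,0],"angular": [0,0,0]},{"claw": 255,"dp": [0,0,0],"angular": [0,0,0]},{"claw": 255,"dp": [0,0,0],"angular": [0,0,0]},{"claw": 255,"dp": [0,0,0],"angular": [0,0,0]}])

```text
clock: 8.87
tcp_pos: [0.5997, -0.2128, 0.0777]
orientation: [-0.001, 0.738, 0.675, -0.007]
wrist_force: [-20.3, -12.4, 8.6]
finger_gap: 0.0149
```

Request:
play_rows(steps=[{"claw": 105,"dp": [0,0,0],"angular": [0,0,0]},{"claw": 105,"dp": [0,0,0],"angular": [0,0,0]},{"claw": 105,"dp": [0,0,0],"angular": [0,0,0]},{"claw": 105,"dp": [0,0,-0.02],"angular": [0,0,0]},{"claw": 105,"dp": [0,0,-0.035],"angular": [0,0,0]},{"claw": 105,"dp": [0,0,-0.035],"angular": [0,0,0]},{"claw": 105,"dp": [0,0,-0.035],"angular": [0,0,0]},{"claw": 105,"dp": [0,0,-0.02],"angular": [0,0,0]}])

```text
clock: 9.53
tcp_pos: [0.6078, -0.2081, 0.2267]
orientation: [0.003, 0.736, 0.677, 0.001]
wrist_force: [-0.1, -0.6, -0.1]
finger_gap: 0.0499
```

Request:
play_rows(steps=[{"claw": 105,"dp": [0.031,-0.0035,0],"angular": [0,0,0]},{"claw": 105,"dp": [0.031,-0.0035,0],"angular": [0,0,0]},{"claw": 105,"dp": [0.031,-0.0035,0],"angular": [0,0,0]},{"claw": 105,"dp": [0.031,-0.0035,0],"angular": [0,0,0]},{"claw": 105,"dp": [0.031,-0.0035,0],"angular": [0,0,0]},{"claw": 105,"dp": [0.031,-0.0035,0],"angular": [0,0,0]},{"claw": 105,"dp": [0.031,-0.0035,0],"angular": [0,0,0]},{"claw": 105,"dp": [0.031,-0.0035,0],"angular": [0,0,0]}])

```text
clock: 10.2
tcp_pos: [0.5993, 0.0436, 0.2222]
orientation: [0.001, 0.736, 0.677, 0.001]
wrist_force: [0.5, -0.1, 0.4]
finger_gap: 0.0503
```

Request:
play_rows(steps=[{"claw": 105,"dp": [0.031,-0.0035,0],"angular": [0,0,0]},{"claw": 105,"dp": [0.031,-0.0035,0],"angular": [0,0,0]},{"claw": 105,"dp": [0.031,-0.0035,0],"angular": [0,0,0]},{"claw": 105,"dp": [0.031,-0.0035,0],"angular": [0,0,0]},{"claw": 105,"dp": [0,0,0],"angular": [0,0,0]},{"claw": 105,"dp": [0,0,0],"angular": [0,0,0]},{"claw": 105,"dp": [0,0,0],"angular": [0,0,0]},{"claw": 105,"dp": [0,0,0],"angular": [0,0,0]}])

```text
clock: 10.87
tcp_pos: [0.5956, 0.1655, 0.2215]
orientation: [0.0, 0.736, 0.676, 0.0]
wrist_force: [-0.4, 0.5, -0.0]
finger_gap: 0.0503
```

```bash
python3 - <<'E'
from m import *
s=env.get_state(); print(s['tcp_pos'],s['orientation'],s['finger_gap'])
im,d,P=cam('wrist'); np.savez('w2',im=im,P=P)
im2,d,P2=cam('scene'); np.savez('s2',im=im2,P=P2)
canvas=np.vstack([cv2.resize(im,(560,420))[:300],cv2.resize(im2[150:310,180:480],(560,299))]); save('c2.png',canvas)
E
```

```text
[0.59557294 0.16549038 0.22154711] [2.90219414e-04 7.36490677e-01 6.76447614e-01 1.54044437e-04] 0.050285185239589955
```

View pics/c2.png

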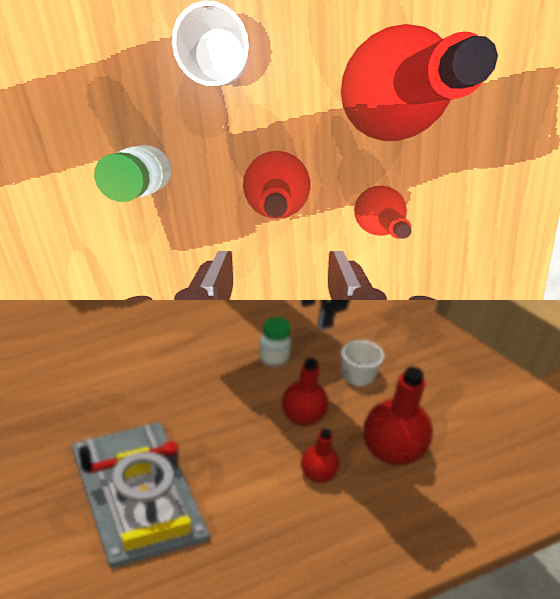

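The lever lies across behind the push plate. In the wrist view the flask's stopper top is at (275,205), with the small flask at (400,228) to the right and the large one further off.

```bash
python3 - <<'E'
from m import *
A=np.load('w2.npz');im,P=A['im'],A['P']
t=P[190:222,258:294].reshape(-1,3); t=t[t[:,2]>.117]; print(len(t),t.mean(0),t.min(0),t.max(0))
print(cv2.minEnclosingCircle(t[:,:2].astype(np.float32)*1000))
for n,b in (('small',(350,415,180,242)),('big',(340,500,20,145)),('jar',(90,175,140,205))):
    x=P[b[2]:b[3],b[0]:b[1]].reshape(-1,3); x=x[x[:,2]>.02]; print(n,np.nanpercentile(x,2,axis=0).round(3),np.nanpercentile(x,98,axis=0).round(3), np.median(x[x[:,2]>x[:,2].max()-.01],0))
s=env.get_state();q=s['orientation']; M=R.from_quat([q[1],q[2],q[3],q[0]]).as_matrix()
b=P[145:225,240:315].reshape(-1,3); b=b[(b[:,2]<.066)&(b[:,2]>.03)]
X=np.linalg.lstsq(np.c_[2*b,np.ones(len(b))],(b**2).sum(1),rcond=None)[0];print('ball',X[:3])
A=np.load('s2.npz');im,P=A['im'],A['P']
g=P[205:270,200:280].reshape(-1,3)
r=P.reshape(-1,3); c=im.reshape(-1,3).astype(int)
k=red(c,r)&(r[:,2]>.05)&(r[:,2]<.065)&(r[:,1]<-.06)&(r[:,1]>-.25)&(r[:,0]>.5); print('lever',cv2.minAreaRect(r[k][:,:2].astype(np.float32)*1000))
k=(r[:,2]>.092)&(r[:,2]<.1)&(c.min(1)>60)&(r[:,1]<-.09)&(r[:,1]>-.2)&(r[:,0]>.6)&(r[:,0]<.75); print('ring',cv2.minEnclosingCircle(r[k][:,:2].astype(np.float32)*1000))
E
```

```text
436 [0.59330674 0.17210775 0.12244198] [0.58354386 0.16198029 0.11743857] [0.60283273 0.18110506 0.12462372]
((593.1724853515625, 171.53587341308594), 9.8287992477417)
small [0.684 0.108 0.025] [0.732 0.157 0.096] [0.710075   0.13027908 0.09544825]
big [0.669 0.218 0.051] [0.74  0.303 0.17 ] [0.71568186 0.26188493 0.16906519]
jar [0.422 0.177 0.024] [0.469 0.224 0.076] [0.44394266 0.20017713 0.07471395]
ball [0.5932683  0.17097965 0.03242037]
lever ((611.1408081054688, -135.28659057617188), (132.6022186279297, 20.91073989868164), 86.84284210205078)
ring ((675.3694458007812, -147.05487060546875), 43.74998092651367)
```

Request:
play_rows(steps=[{"claw": 105,"dp": [0.0056,-0.003,0.02],"angular": [0,0,0]},{"claw": 105,"dp": [0,0,0.03],"angular": [0,0,0]},{"claw": 105,"dp": [0,0,0.03],"angular": [0,0,0]},{"claw": 105,"dp": [0,0,0.03],"angular": [0,0,0]},{"claw": 105,"dp": [0,0,0.02],"angular": [0,0,0]},{"claw": 105,"dp": [0,0,0.01],"angular": [0,0,0]},{"claw": 105,"dp": [0,0,0],"angular": [0,0,0]},{"claw": 105,"dp": [0,0,0],"angular": [0,0,0]}], force=70)

```text
clock: 11.63
tcp_pos: [0.5931, 0.1714, 0.0816]
orientation: [0.0, 0.737, 0.676, -0.0]
wrist_force: [-0.2, 0.5, 0.0]
finger_gap: 0.0502
```

Request:
play_rows(steps=[{"claw": 150,"dp": [0,0,0],"angular": [0,0,0]},{"claw": 200,"dp": [0,0,0],"angular": [0,0,0]},{"claw": 255,"dp": [0,0,0],"angular": [0,0,0]},{"claw": 255,"dp": [0,0,0],"angular": [0,0,0]},{"claw": 255,"dp": [0,0,0],"angular": [0,0,0]},{"claw": 255,"dp": [0,0,0],"angular": [0,0,0]},{"claw": 255,"dp": [0,0,0],"angular": [0,0,0]},{"claw": 255,"dp": [0,0,0],"angular": [0,0,0]}])

```text
clock: 12.3
tcp_pos: [0.5938, 0.1722, 0.0834]
orientation: [0.001, 0.736, 0.677, 0.001]
wrist_force: [-1.9, -1.1, 5.8]
finger_gap: 0.0267
```

Request:
play_rows(steps=[{"claw": 255,"dp": [0,0,-0.01],"angular": [0,0,0]},{"claw": 255,"dp": [0,0,-0.02],"angular": [0,0,0]},{"claw": 255,"dp": [0,0,-0.025],"angular": [0,0,0]},{"claw": 255,"dp": [0,0,-0.025],"angular": [0,0,0]},{"claw": 255,"dp": [0,0,-0.025],"angular": [0,0,0]},{"claw": 255,"dp": [0,0,-0.025],"angular": [0,0,0]},{"claw": 255,"dp": [0,0,-0.02],"angular": [0,0,0]},{"claw": 255,"dp": [0,0,0],"angular": [0,0,0]}])

```text
clock: 12.97
tcp_pos: [0.5948, 0.1725, 0.2367]
orientation: [0.002, 0.736, 0.677, 0.003]
wrist_force: [0.7, -0.2, -2.5]
finger_gap: 0.0268
```

Request:
play_rows(steps=[{"claw": 255,"dp": [-0.015,0.005,0],"angular": [0,0,0]},{"claw": 255,"dp": [-0.024,0.008,0],"angular": [0,0,0]},{"claw": 255,"dp": [-0.024,0.008,0],"angular": [0,0,0]},{"claw": 255,"dp": [-0.024,0.009,0],"angular": [0,0,0]},{"claw": 255,"dp": [-0.024,0.008,0],"angular": [0,0,0]},{"claw": 255,"dp": [-0.024,0.008,0],"angular": [0,0,0]},{"claw": 255,"dp": [-0.024,0.009,0],"angular": [0,0,0]},{"claw": 255,"dp": [-0.024,0.008,0],"angular": [0,0,0]}])

```text
clock: 13.63
tcp_pos: [0.6398, -0.0167, 0.2296]
orientation: [-0.001, 0.736, 0.677, -0.001]
wrist_force: [0.0, -0.4, -3.1]
finger_gap: 0.0266
```

Request:
play_rows(steps=[{"claw": 255,"dp": [-0.024,0.008,0],"angular": [0,0,0]},{"claw": 255,"dp": [-0.024,0.008,0],"angular": [0,0,0]},{"claw": 255,"dp": [-0.024,0.008,0],"angular": [0,0,0]},{"claw": 255,"dp": [-0.024,0.008,0],"angular": [0,0,0]},{"claw": 255,"dp": [-0.02,0.008,0],"angular": [0,0,0]},{"claw": 255,"dp": [-0.012,0.005,0],"angular": [0,0,0]},{"claw": 255,"dp": [0,0,0],"angular": [0,0,0]},{"claw": 255,"dp": [0,0,0],"angular": [0,0,0]}])

```text
clock: 14.3
tcp_pos: [0.6738, -0.1471, 0.2299]
orientation: [-0.001, 0.737, 0.676, -0.0]
wrist_force: [-0.7, 0.5, -3.1]
finger_gap: 0.0267
```

```bash
python3 - <<'E'
from m import *
s=env.get_state(); print(s['tcp_pos'],s['orientation'],s['finger_gap'],s['wrist_force'])
im,d,P=cam('scene'); im2,d2,P2=cam('side')
np.savez('s3',im=im,P=P,im2=im2,P2=P2)
save('c3.png',np.hstack([cv2.resize(im[110:310,170:330],(400,500)),cv2.resize(im2[100:300,210:370],(400,500))]))
for I,Q in((im,P),(im2,P2)):
    r=Q.reshape(-1,3); c=I.reshape(-1,3).astype(int)
    k=(r[:,2]>.092)&(r[:,2]<.1)&(c.min(1)>60)&(r[:,1]<-.09)&(r[:,1]>-.2)&(r[:,0]>.6)&(r[:,0]<.75); print('ring',cv2.minEnclosingCircle(r[k][:,:2].astype(np.float32)*1000))
    b=r[red(c,r)&(r[:,2]>.14)&(r[:,2]<.215)&(r[:,1]<-.05)]
    X=np.linalg.lstsq(np.c_[2*b,np.ones(len(b))],(b**2).sum(1),rcond=None)[0];print('ball',len(b),X[:3],np.sqrt(X[3]+X[:3]@X[:3]), b.min(0))
E
```

```text
[ 0.67379888 -0.14712552  0.22988167] [-1.09844317e-03  7.36600367e-01  6.76327285e-01 -3.08738935e-04] 0.02670160715922533 [-0.68549132  0.53074731 -3.13187456]
ring ((675.6148681640625, -146.25669860839844), 43.353092193603516)
ball 552 [ 0.67374821 -0.14854449  0.1799085 ] 0.03664253811541747 [ 0.65240164 -0.18575036  0.16397177]
ring ((675.419677734375, -148.3795928955078), 44.193267822265625)
ball 673 [ 0.67336885 -0.1489808   0.17918152] 0.036366858229059225 [ 0.63591261 -0.18845054  0.15049778]
```

View pics/c3.png

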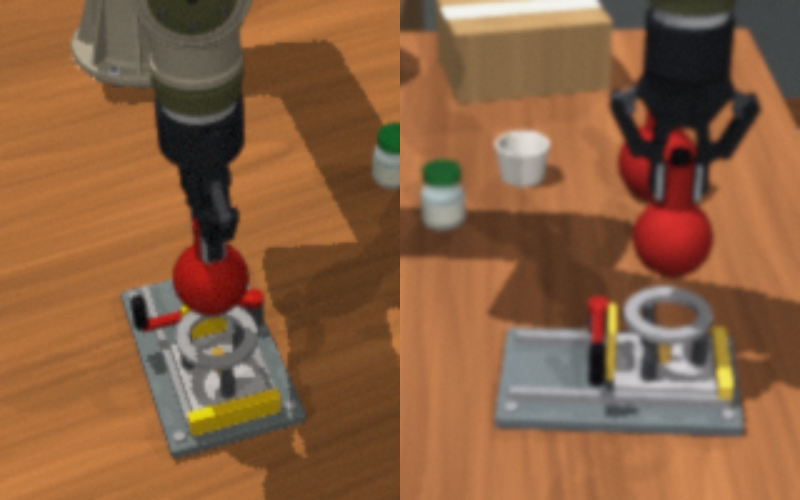

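The flask hangs upright above the ring, about 2 mm off in x and 1.5 mm in y. I correct that while descending.

Request:
play_rows(steps=[{"claw": 255,"dp": [0.0015,0.002,0.01],"angular": [0,0,0]},{"claw": 255,"dp": [0,0,0.012],"angular": [0,0,0]},{"claw": 255,"dp": [0,0,0.012],"angular": [0,0,0]},{"claw": 255,"dp": [0,0,0.01],"angular": [0,0,0]},{"claw": 255,"dp": [0,0,0.008],"angular": [0,0,0]},{"claw": 255,"dp": [0,0,0.004],"angular": [0,0,0]},{"claw": 255,"dp": [0,0,0],"angular": [0,0,0]},{"claw": 255,"dp": [0,0,0],"angular": [0,0,0]}])

```text
clock: 15.07
tcp_pos: [0.6763, -0.1454, 0.1754]
orientation: [0.0, 0.736, 0.677, -0.0]
wrist_force: [-0.1, 0.6, -3.4]
finger_gap: 0.0265
```

Request:
play_rows(steps=[{"claw": 255,"dp": [0,0,0.003],"angular": [0,0,0]},{"claw": 255,"dp": [0,0,0.003],"angular": [0,0,0]},{"claw": 255,"dp": [0,0,0.003],"angular": [0,0,0]},{"claw": 255,"dp": [0,0,0.003],"angular": [0,0,0]},{"claw": 255,"dp": [0,0,0.003],"angular": [0,0,0]},{"claw": 255,"dp": [0,0,0],"angular": [0,0,0]},{"claw": 255,"dp": [0,0,0],"angular": [0,0,0]},{"claw": 255,"dp": [0,0,0],"angular": [0,0,0]}])

```text
clock: 15.73
tcp_pos: [0.676, -0.1456, 0.1612]
orientation: [0.0, 0.736, 0.677, 0.0]
wrist_force: [-3.0, 0.4, 5.2]
finger_gap: 0.0267
```

Request:
play_rows(steps=[{"claw": 255,"dp": [0,0,0.003],"angular": [0,0,0]},{"claw": 255,"dp": [0,0,0.003],"angular": [0,0,0]},{"claw": 255,"dp": [0,0,0.003],"angular": [0,0,0]},{"claw": 255,"dp": [0,0,0.003],"angular": [0,0,0]},{"claw": 255,"dp": [0,0,0.002],"angular": [0,0,0]},{"claw": 255,"dp": [0,0,0.001],"angular": [0,0,0]},{"claw": 255,"dp": [0,0,0],"angular": [0,0,0]},{"claw": 255,"dp": [0,0,0],"angular": [0,0,0]}], force=80)

```text
clock: 16.4
tcp_pos: [0.6759, -0.1455, 0.1494]
orientation: [0.001, 0.736, 0.677, 0.0]
wrist_force: [-9.4, 2.8, 20.0]
finger_gap: 0.0257
```

Request:
play_rows(steps=[{"claw": 255,"dp": [0,0,0.001],"angular": [0,0,0]},{"claw": 255,"dp": [0,0,0.001],"angular": [0,0,0]},{"claw": 255,"dp": [0,0,0.001],"angular": [0,0,0]},{"claw": 255,"dp": [0,0,0],"angular": [0,0,0]},{"claw": 255,"dp": [0,0,0],"angular": [0,0,0]},{"claw": 255,"dp": [0,0,0],"angular": [0,0,0]},{"claw": 255,"dp": [0,0,0],"angular": [0,0,0]},{"claw": 255,"dp": [0,0,0],"angular": [0,0,0]}])

```text
clock: 17.07
tcp_pos: [0.6759, -0.1456, 0.1492]
orientation: [0.002, 0.736, 0.677, 0.001]
wrist_force: [-14.2, 4.8, 30.4]
finger_gap: 0.0261
```

```bash
python3 - <<'E'
from m import *
s=env.get_state(); print(s['tcp_pos'],s['finger_gap'],s['wrist_force'])
im,d,P=cam('scene'); im2,d2,P2=cam('side')
save('c4.png',np.hstack([cv2.resize(im[110:310,170:330],(400,500)),cv2.resize(im2[100:300,210:370],(400,500))]))
for I,Q in((im,P),(im2,P2)):
    r=Q.reshape(-1,3); c=I.reshape(-1,3).astype(int)
    k=(r[:,2]>.068)&(r[:,2]<.1)&(c.min(1)>70)&(c.max(1)-c.min(1)<40)&(np.hypot(r[:,0]-.6755,r[:,1]+.147)<.046)&(np.hypot(r[:,0]-.6755,r[:,1]+.147)>.031); print('ring z',k.sum(),np.nanpercentile(r[k][:,2],[10,50,90]))
    b=r[red(c,r)&(r[:,2]>.08)&(r[:,2]<.134)&(np.hypot(r[:,0]-.6755,r[:,1]+.147)<.05)]
    X=np.linalg.lstsq(np.c_[2*b,np.ones(len(b))],(b**2).sum(1),rcond=None)[0];print('ball',len(b),X[:3],np.sqrt(X[3]+X[:3]@X[:3]))
E
```

```text
[ 0.67591268 -0.14555385  0.14917027] 0.026098464237602433 [-14.24896265   4.76663105  30.39097197]
ring z 195 [0.07103444 0.07432185 0.07676525]
ball 473 [ 0.67653895 -0.14698773  0.10001653] 0.03610847674757786
ring z 216 [0.06982116 0.07302108 0.07529797]
ball 625 [ 0.67580638 -0.14811776  0.09858386] 0.036287359874662674
```

View pics/c4.png

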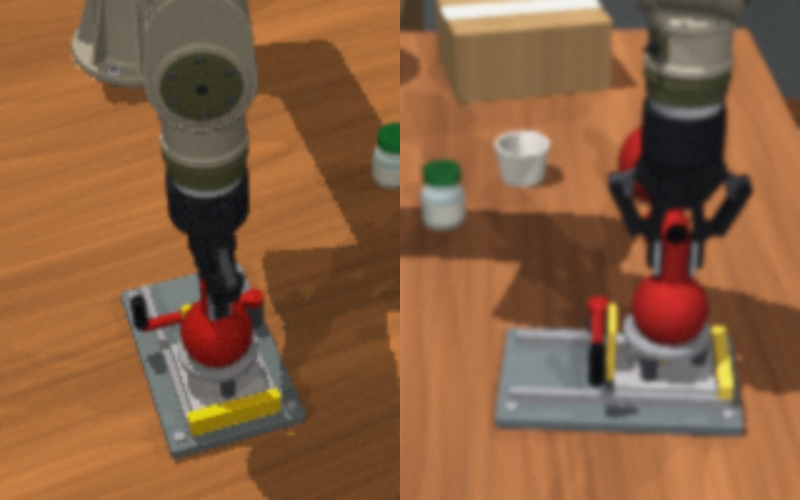

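The flask is seated upright, with the ring top at about 74–75 mm. The stop is hard: 3 mm more command moved it only 0.2 mm. The lever lies across and the carriage is against the stop.

```bash
python3 -c "
from h import *
print(env.hand_in()); s=env.get_state(); print(s['clock'],s['tcp_pos'],s['wrist_force'])"
```

```text
the job is handed in; nothing more can be done
None
the job is handed in; nothing more can be done
```

I completed the job in the order asked and handed it in at about 17 s, with the flask still held pressed down. No verdict came back.

- **Carriage:** I pushed it home with the closed fingers. It stopped against the end stop at about 23 N, and the ring centre measured at its home position, to about 2 mm.
- **Latch:** I pinched the handle and swung the lever across to its stop, which pushed back with about 20 N. The camera shows the lever lying across the track behind the push plate.
- **Flask:** I gripped the middle-sized flask by the neck and set it upright in the ring. Then I pressed until 3 mm more command moved it only 0.2 mm, with an upward push of about 30 N. Depth put the ring top at 73–74 mm against 75 mm expected, so it is fully down.
- **Bystanders:** The arm kept away from the jar, cup and brush. I did not measure them again at the end; the jar and cup look undisturbed in the last picture, and the brush was out of frame.

One reading was less clean: a sideways force of about 14 N remained at the wrist in the final press. The flask stayed centred in the ring to about 1 mm.

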